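Load the parts shaker and hold its timer dial

TASK

Pick up the small jar with the tan lid, set it upright in the orange cradle of the grey parts shaker and, still gripping it, press it down until the cradle is fully down and stays there. Then let go of the jar, grip the shaker's red spring-return dial, turn it clockwise past the first two notches to the third (the three orange dots) and keep it there: the program finishes while holding the dial at the third notch against its return spring. Do not turn the dial before the cradle is down, and leave the tape measure and the dark red wooden block where they lie.

Things in the scene. Friction and masses are not known exactly. Their poses are not given: they have to be found in the camera images.
- jar_tan: Closed glass jar with a flat tan lid and mixed small bits inside: round, 52 mm across the glass (to 56 mm height), lid 48 mm across, 70 mm high, about 0.15 kg. Origin at the centre of its underside, z up through the lid. Stands loose on the bench beside the shaker. A blue vise about 0.17 m high stands nearer the robot.
- shaker: Grey parts shaker, fixed to the bench: base 230 (x) x 130 (y) x 70 mm high; a black console on its near half rises to 100 mm. Origin at the centre of its underside; x points from the console end (near the robot) to the cradle end, y to the left, z up. The dial's vertical axis is at x -57.5 mm, y 0; the cradle's vertical axis at x +57.5 mm, y 0.
- cradle_seat (a point): Centre of the inner floor of the orange round cradle cup on the shaker, where the jar's underside rests; moves with the cradle: 90 mm above the bench when up, 78 mm when down. z up. The cup is open at the top, 60 mm wide inside at the floor, flared to 72 mm inside (80 mm outside) at its rim 16 mm above this point. A fixed wooden ledge, 159 to 177 mm up, begins beyond it at x 0.665.
- cradle (a joint): Travel of the cradle, m: 0 = up (start), 0.012 = fully down against its stop. It has a snap action: it carries the jar without moving, takes about 4 N more push to pass mid-travel (0.006), then snaps down the rest of the way by itself, pulling the jar along, and stays down when let go.
- dial_grip (a point): Grip point on the vertical axis of the red dial, 134 mm above the bench; stays put as the dial turns. x runs along the dial's bar to its white pointer end and turns with it, z up. The bar is 56 mm long and 14 mm thick and rises from a grey disc (56 mm across, top 24 mm below this point) to 10 mm above this point: grip it across the 14 mm, fingertips above the disc.
- dial (a joint): Angle of the dial, rad, growing clockwise seen from above; 0 = rest (start; pointer 0.6 rad anticlockwise of the shaker's x). Notches at 0.4 (one white dot), 0.8 (two white) and 1.2 (three orange dots); stop at 1.6. A spring returns it to 0 once let go: 0.08 N m at rest, 0.15 at the third notch, plus clicks of 0.05 N m at 0.2, 0.6, 1.0, 1.4. It may lag the hand by some hundredths.
- tape_measure: Bystander: yellow and black tape measure, 38 x 86 x 59 mm, standing on the bench near the jar; origin at the centre of its underside. Not to be moved.
- block_red: Bystander: dark red-brown hardwood offcut, 45 x 110 x 32 mm, lying to the right of the shaker; origin at the centre of its underside. Not to be moved.
Mind the look-alikes: they are no part of the job. What is shaped like the jar_tan but purple is not meant.

How it is judged:
On the way, in this order (a step that is already met when the one before it is completed fails the run):
1. the tan-lidded jar stands in the cradle and, held by the fingers, has pressed it fully down (value of joint cradle above 0.0105 m and contact force between the fingers and jar_tan above 1 N and horizontal distance between jar_tan and cradle_seat below 0.01 m and z of jar_tan in the frame of cradle_seat below 0.006 m and angle between jar_tan's own z axis and vertical below 0.15 rad), for 0.2 s.
2. the fingers hold the dial at its third notch (value of joint dial between 1.06 and 1.34 rad and contact force between the fingers and dial above 1 N), for 0.5 s.
At the end, for the whole second after the job is handed in: The fingers hold the dial still at its third notch (1.20 rad, within 0.14 rad), the cradle is down (over 10.5 of 12 mm), and the tan-lidded jar stands in it upright (within 0.15 rad), centred within 10 mm, on its floor (within 6 mm), at rest and no longer touched by the robot (all of step 2 and velocity of joint dial between -0.1 and 0.1 rad/s and value of joint cradle above 0.0105 m and contact force between each of the arm, the fingers and jar_tan below 0.1 N and horizontal distance between jar_tan and cradle_seat below 0.01 m and z of jar_tan in the frame of cradle_seat below 0.006 m and angle between jar_tan's own z axis and vertical below 0.15 rad and linear speed of jar_tan below 0.02 m/s); the arm keeps its last pose, push and grip.
It fails at once if the dial is turned (over 0.25 rad) while the cradle is not down (value of joint dial above 0.25 rad and value of joint cradle below 0.009 m).
It fails at once if the tape measure is moved more than 25 mm (distance of tape_measure from where it was at the start of the episode above 0.025 m).
It fails at once if the red wooden block is moved more than 25 mm (distance of block_red from where it was at the start of the episode above 0.025 m).
It also fails if it takes over 58 s, if anything falls off the work surface, if the arm or the gripper's body presses on something with over 40 N, if the wrist force passes 120 N, or if a joint passes its speed limit or range.

ROBOT

A 6-joint arm with a two-finger parallel gripper is mounted at the origin on a cart in front of the work surface, level with it; the furniture and walls round the work are solid. World frame = base frame: x ahead of the robot, y to its left, z up, the work surface at z = 0. Lengths are in m, angles in rad, forces in N, time in s.
With the tool pointing down it reaches from about 0.375 to 0.9 m from the base axis. Payload 3.1 kg.
Tool frame: the origin (TCP) lies on the centre line of the jaws, within the pads' length; the fingertips stand 14 mm ahead of it and the grasp point (between the pads) lies 5 mm behind it; z points along the fingers, y is the line along which they close (so a half turn about z gives the same grasp; the last joint's range is limited). The gripper opens to 87 mm and grips with 3 to 60 N. Pads are 19 mm wide; open, the fingers measure 117 mm over their backs; the gripper's body (75 mm by 190 mm) begins 51 mm behind the grasp point.
Start: joints at [-1.379, 0.527, 1.433, -0, 1.181, -0.178], TCP at [0.226, -0.583, 0.237] pointing down, gripper open.
Joint ranges: [-3.08, 3.08], [-0.75, 2.2], [0.22, 2.44], [-1.43, 4.57], [0, 2.65], [-2.85, 2.85]. Speed limits (rad/s): [2.79, 2.79, 3.14, 3.14, 3.14, 3.14].

INTERFACE

Orientations are given as a unit quaternion [x, y, z, w].
In Python, from rig import robot gives the robot as it stands.
- The arm moves only by the tool move_arm, never from a script. Its argument "commands" is a list of rows, each an object with "hand": the finger opening in cm, from 0 to 8.7; "travel": the shift along the tool's x, y, z in cm, a list of three; "twist": the turn, a rotation vector about the tool's x, y, z in degrees, a list of three. In form: [{"hand": hand, "travel": [dx, dy, dz], "twist": [wx, wy, wz]}, ...]. A call has 1 to 5 rows; each row shifts and turns the commanded pose from where the row before left it, along the tool's axes as they then stand; what a row does not reach is not made up. A row lasts 1/12 s, in which the tool goes at most 41.7 mm and 7.16 degrees, less where a joint would pass 70% of its speed; a pose out of reach is approached as far as the arm can. A call is refused whole if a number of a shift passes 4.17 or a number of a turn 7.16, either way. A call with a gripper value outside its range is refused whole. The fingers move at their own pace and stop on an object; "force" is the grip in N (left out, the last holds). Time passes only in rows, so rows that do not move let the fingers close. It gives the time, the measured TCP pose, the force, the opening and the grip force at its end, in the units of the state.
- robot.get_obs(): the state, without advancing time (a new reading comes with each control period).
- robot.camera(name): name is "scene" or "top"; returns a dict with "frame" (384x512x3 uint8, red, green, blue), "fov_y" (degrees; the focal length in pixels is half the picture's height over the tangent of half this angle, whatever the lens; pixels are square), "cx", "cy" (the principal point, pixels), "extrinsics" (4x4, takes a point from camera to world coordinates). Camera axes: x right, y down, z forward; pixel columns grow to the right and rows downward; lengths in m; the calibration is good to about 2 mm. A picture is of the moment at which its call begins. There is no depth.
- robot.hand_in(): hands the job in; it is judged then, once.
The state is a dict: "time": time; "q": joint angles; "joint_velocities": joint speeds; "joint_torque": joint torques, N m; "position": TCP position; "tool_rot": TCP orientation; "ft_force": force on the tool from outside, world axes, zero at the start; "moment": the same for the moment, N m; "grip_width": finger opening in m; "grip_force": force on a finger pad.
Only numpy, scipy, OpenCV 4.12 (cv2) and the standard library are available. Lean on these libraries where they do the work, as an engineer would, in place of code of your own. Each camera call takes 0.05 s, during which the arm holds its last target. There are 200 camera calls.

## Working session

There is one attempt and no reset: what is moved stays moved. The work goes in short steps, Python scripts to look and compute and a tool call to move; the robot and the scene stay as the last step left them, time stands still between calls to the robot, and variables do not carry over. Pictures are saved under pics/ and viewed, at most 10 in all, crops included, and the job is handed in when it is done.

Besides the shell and the picture viewer there is one more tool, called after "Emit:" as name([rows], argument=value, ...), one row to a line, values as JSON. move_arm: Moves the arm, as the interface text tells. Its arguments: {"type":"object","properties":{"commands":{"type":"array"},"force":{"type":"number"}},"required":["commands"]}

```bash
ls; mkdir -p pics
python3 - <<'E'
from rig import robot
import cv2,numpy as np
o=robot.get_obs();print({k:np.round(v,3).tolist() for k,v in o.items()})
for n in("scene","top"):
    c=robot.camera(n);cv2.imwrite(f"pics/{n}0.png",c["frame"][:,:,::-1])
    print(n,c["fov_y"],c["cx"],c["cy"],np.round(c["extrinsics"],4).tolist(),[k for k in c])
a=cv2.imread("pics/scene0.png");b=cv2.imread("pics/top0.png")
cv2.imwrite("pics/scene0b.png",cv2.resize(a,(800,600),interpolation=cv2.INTER_CUBIC))
cv2.imwrite("pics/top0b.png",cv2.resize(b,(800,600),interpolation=cv2.INTER_CUBIC))
E
```

```text
pics
{'time': 0.0, 'q': [-1.379, 0.528, 1.434, -0.0, 1.181, -0.179], 'joint_velocities': [-0.0, -0.001, 0.001, 0.0, 0.0, -0.002], 'joint_torque': [0.002, -44.004, -17.66, 0.063, 0.058, -0.0], 'position': [0.226, -0.582, 0.236], 'tool_rot': [0.983, 0.184, -0.0, -0.001], 'ft_force': [-0.689, 0.507, -0.14], 'moment': [0.001, -0.01, -0.031], 'grip_force': 0.0, 'grip_width': 0.087}
scene 51.82818705141999 250.3029348866596 191.37315167384187 [[-0.9825, 0.0931, -0.1614, 0.7144], [0.1857, 0.4184, -0.8891, 1.1424], [-0.0153, -0.9035, -0.4283, 0.653], [0.0, 0.0, 0.0, 1.0]] ['frame', 'fov_y', 'cx', 'cy', 'extrinsics']
top 44.25109623436382 255.22002306850888 185.70782825708548 [[-0.0116, -0.9824, 0.1865, 0.2514], [-0.9999, 0.012, 0.0007, -0.0182], [-0.003, -0.1865, -0.9824, 1.608], [0.0, 0.0, 0.0, 1.0]] ['frame', 'fov_y', 'cx', 'cy', 'extrinsics']
```

View pics/scene0b.png

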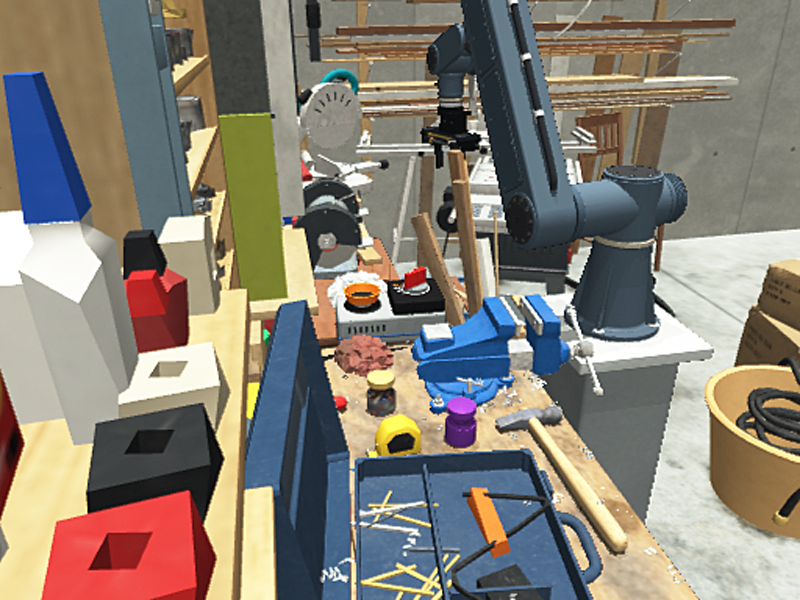

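View pics/top0b.png

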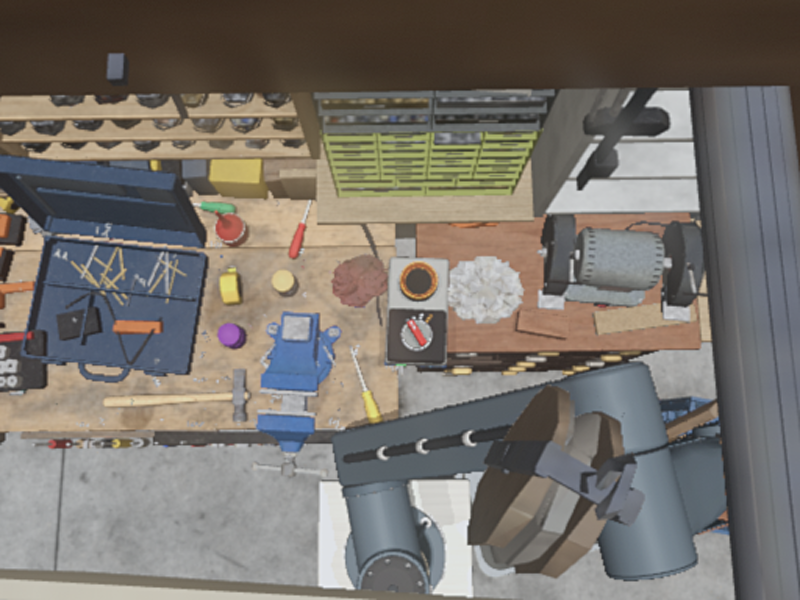

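The scene picture shows the tan jar at (380,393), the purple look-alike at (460,422), the tape measure at (400,437), and the shaker with its cradle at (362,292) and dial at (415,285). In the top picture the tan jar is at (284,283), the purple jar at (231,335), the tape at (230,287), the cradle at (418,281) and the dial at (417,331).

There are two candidates, the tan-lidded jar and the purple one. The tan one fits the description, and I'll confirm that in an enlarged crop.

Run:
```python
import cv2,numpy as np
a=cv2.imread("pics/scene0.png");b=cv2.imread("pics/top0.png")
def crop(im,x,y,w,h,k):
    c=cv2.resize(im[y:y+h,x:x+w],None,fx=k,fy=k,interpolation=cv2.INTER_CUBIC)
    for i in range(0,w,10): cv2.putText(c,str(x+i),(i*k,8),0,.3,(255,0,255),1); cv2.line(c,(i*k,8),(i*k,14),(255,0,255),1)
    for i in range(0,h,10): cv2.putText(c,str(y+i),(0,i*k+4),0,.3,(255,0,255),1)
    return c
s1=crop(a,205,165,80,60,5);s2=crop(a,210,230,80,60,5)
t1=crop(b,235,160,80,60,5);t2=crop(b,135,160,80,60,5)
cv2.imwrite("pics/crop1.png",np.vstack([np.hstack([s1,s2]),np.hstack([t1,t2])]))
```

```text
(no output)
```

View pics/crop1.png

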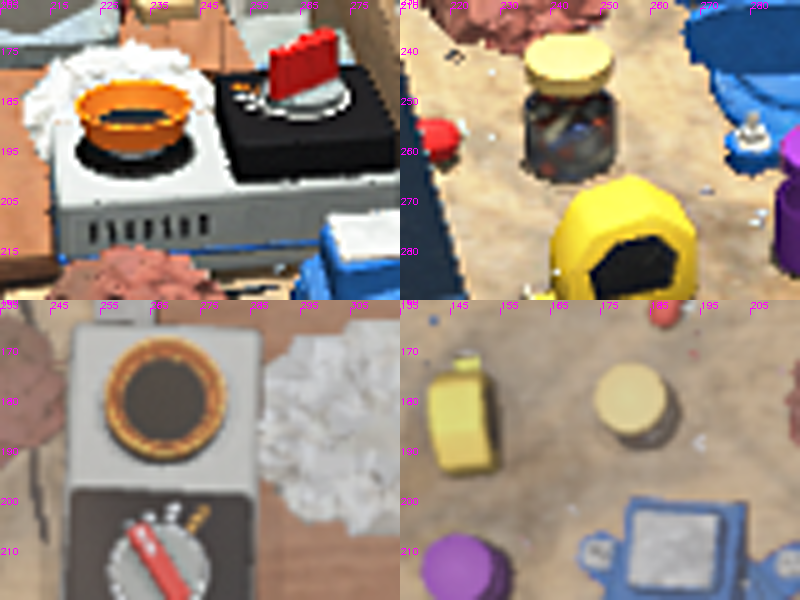

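The crop confirms the target: a tan lid on a glass jar with mixed bits, lid at scene (243.8,240.4) and top (181.2,179.4), with the purple jar separate. Next I'll triangulate and overlay the models.

```bash
cat > h.py <<'E'
import cv2,numpy as np
from rig import robot
def P(c):
    f=c["frame"].shape[0]/2/np.tan(np.radians(c["fov_y"]/2))
    K=np.array([[f,0,c["cx"]],[0,f,c["cy"]],[0,0,1]])
    return K@np.linalg.inv(c["extrinsics"])[:3]
def tri(A,B,a,b):
    X=cv2.triangulatePoints(A,B,np.array(a,float).reshape(2,1),np.array(b,float).reshape(2,1))[:,0]
    return X[:3]/X[3]
def proj(A,X):
    h=np.c_[X,np.ones(len(X))]@A.T; return h[:,:2]/h[:,2:]
def circ(x,y,z,r):
    t=np.linspace(0,2*np.pi,60); return np.c_[x+r*np.cos(t),y+r*np.sin(t),z+0*t]
def draw(im,A,X,x,y,k,col):
    q=((proj(A,X)-[x,y]+.5)*k).astype(np.int32); cv2.polylines(im,[q],False,col,1)
def crop(im,x,y,w,h,k): return cv2.resize(im[y:y+h,x:x+w],None,fx=k,fy=k,interpolation=cv2.INTER_CUBIC)
E
cat > o.py <<'E'
from h import *
S=robot.camera("scene");T=robot.camera("top");A,B=P(S),P(T)
J=tri(A,B,(243.8,240.4),(181.2,179.4)); C=tri(A,B,(232,185.8),(268.3,180)); D=tri(A,B,(266.6,184.5),(266.6,214.6))
print("lid",J,"rim",C,"disc",D, "reproj",proj(A,np.array([J,C,D]))-[[243.8,240.4],[232,185.8],[266.6,184.5]])
u=C[:2]-D[:2];print("yaw",np.arctan2(u[1],u[0]),np.linalg.norm(u))
out=[]
for c,Q,rs in((S,A,[(205,165),(210,230)]),(T,B,[(235,160),(135,160)])):
    row=[]
    for x,y in rs:
        im=crop(c["frame"][:,:,::-1],x,y,80,60,5)
        for X,col in((circ(*J[:2],.07,.024),(255,0,255)),(circ(*J[:2],0,.026),(255,255,0)),(circ(*C[:2],.106,.04),(255,0,255)),(circ(*D[:2],.11,.028),(255,255,0))): draw(im,Q,X,x,y,5,col)
        ph=np.arctan2(u[1],u[0])+.6; e=np.array([np.cos(ph),np.sin(ph)])*.028
        draw(im,Q,np.array([[*(D[:2]-e),.144],[*(D[:2]+e),.144]]),x,y,5,(0,255,0))
        row.append(im)
    out.append(np.hstack(row))
cv2.imwrite("pics/ov1.png",np.vstack(out))
E
python3 o.py
```

```text
lid [0.56884905 0.22945448 0.06593605] rim [ 0.5570633  -0.06005664  0.10042797] disc [ 0.4421952  -0.05226851  0.09778783] reproj [[ 0.11137248  0.01776424]
 [ 0.41068492  0.07569595]
 [-0.39823957 -0.0572966 ]]
yaw -0.0676970848764632 0.11513182165641934
```

View pics/ov1.png

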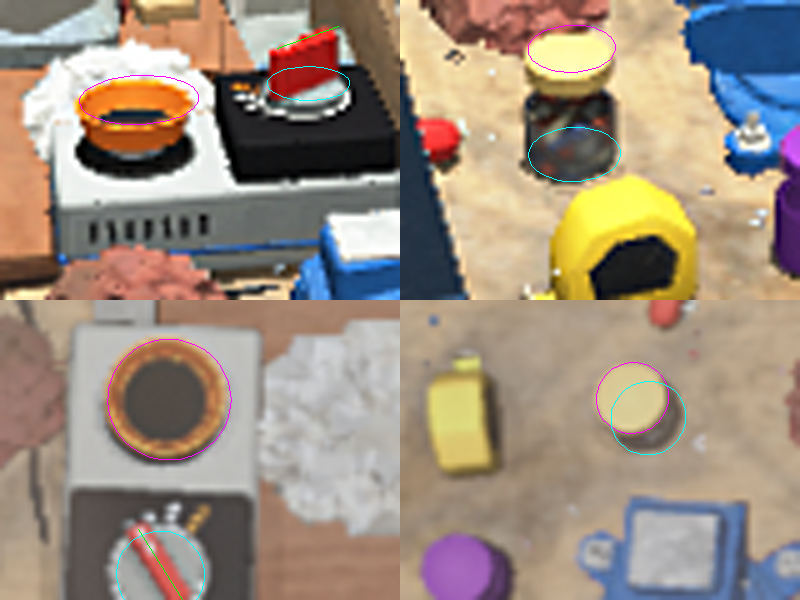

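The overlay fits within about 1 px, apart from a half-pixel crop offset that I'll correct. I'll refine the positions and check the clearance to the vise and tape.

Run:
```python
from h import *
S=robot.camera("scene");T=robot.camera("top");A,B=P(S),P(T)
o=.45
for n,a,b,z in(("lid",(243.8,240.4),(181.2,179.4),.07),("rim",(232,185.8),(268.3,180),.106),("disc",(267,185),(266.6,214.6),.11)):
    a=np.array(a)-o;b=np.array(b)-o
    X=tri(A,B,a,b)
    def onplane(Q,p,z):
        M=np.array([Q[0]-p[0]*Q[2],Q[1]-p[1]*Q[2]]);return np.linalg.solve(M[:,:2],-(M[:,2]*z+M[:,3]))
    print(n,X.round(4),"scene@z",onplane(A,a,z).round(4),"top@z",onplane(B,b,z).round(4))
for n,p,z in(("vise jaw topedge",(295,312),.17),("vise flangeR",(333,325),.17),("vise L",(268,330),.17),("tape",(230,287),.059),("tape r",(241,287),.059),("tape far",(230,268),.059),("purple",(231,335),.07),("rocks",(360,280),.03),("cabinet edge",(420,222),.168)):
    print(n,onplane(B,np.array(p)*.64-o,z).round(3))
```

```text
lid [0.5701 0.2306 0.0682] scene@z [0.571  0.2331] top@z [0.5693 0.2304]
rim [ 0.5584 -0.0586  0.1028] scene@z [ 0.5608 -0.0528] top@z [ 0.5565 -0.0582]
disc [ 0.4432 -0.0507  0.0985] scene@z [ 0.4472 -0.0249] top@z [ 0.443  -0.0508]
vise jaw topedge [0.485 0.19 ]
vise flangeR [0.458 0.114]
vise L [0.449 0.242]
tape [0.558 0.346]
tape r [0.558 0.322]
tape far [0.6   0.347]
purple [0.453 0.338]
rocks [0.576 0.069]
cabinet edge [ 0.666 -0.06 ]
```

Emit:
move_arm([
  {"hand": 8.7,"travel": [0,0,-1],"twist": [0,0,7.1]},
  {"hand": 8.7,"travel": [0,0,-1],"twist": [0,0,7.1]},
  {"hand": 8.7,"travel": [0,0,-1],"twist": [0,0,7]},
  {"hand": 8.7,"travel": [1.6,-3.8,0],"twist": [0,0,0]},
  {"hand": 8.7,"travel": [1.6,-3.8,0],"twist": [0,0,0]},
])

```text
time: 0.72
position: [0.2576, -0.5082, 0.2671]
tool_rot: [1.0, -0.002, 0.0, 0.001]
ft_force: [0.1, 0.7, -0.8]
grip_width: 0.087
grip_force: 0.0
```

Emit:
move_arm([
  {"hand": 8.7,"travel": [1.5,-3.8,0],"twist": [0,0,0]},
  {"hand": 8.7,"travel": [1.5,-3.8,0],"twist": [0,0,0]},
  {"hand": 8.7,"travel": [1.5,-3.8,0],"twist": [0,0,0]},
  {"hand": 8.7,"travel": [1.5,-3.8,0],"twist": [0,0,0]},
  {"hand": 8.7,"travel": [1.5,-3.8,0],"twist": [0,0,0]},
])

```text
time: 1.13
position: [0.3333, -0.3149, 0.2667]
tool_rot: [1.0, -0.0, 0.0, 0.0]
ft_force: [0.6, -0.3, -0.1]
grip_width: 0.087
grip_force: 0.0
```

Emit:
move_arm([
  {"hand": 8.7,"travel": [1.5,-3.8,0],"twist": [0,0,0]},
  {"hand": 8.7,"travel": [1.5,-3.8,0],"twist": [0,0,0]},
  {"hand": 8.7,"travel": [1.5,-3.8,0],"twist": [0,0,0]},
  {"hand": 8.7,"travel": [1.5,-3.8,0],"twist": [0,0,0]},
  {"hand": 8.7,"travel": [1.5,-3.8,0],"twist": [0,0,0]},
])

```text
time: 1.55
position: [0.4083, -0.1249, 0.2668]
tool_rot: [1.0, -0.0, 0.0, 0.0]
ft_force: [1.2, -0.5, -0.3]
grip_width: 0.087
grip_force: 0.0
```

Emit:
move_arm([
  {"hand": 8.7,"travel": [1.6,-3.6,0],"twist": [0,0,0]},
  {"hand": 8.7,"travel": [1.6,-3.6,0],"twist": [0,0,0]},
  {"hand": 8.7,"travel": [1.6,-3.6,0],"twist": [0,0,0]},
  {"hand": 8.7,"travel": [1.6,-3.6,0],"twist": [0,0,0]},
  {"hand": 8.7,"travel": [1.6,-3.6,0],"twist": [0,0,0]},
])

```text
time: 1.97
position: [0.4885, 0.0553, 0.2668]
tool_rot: [1.0, 0.0, 0.0, 0.0]
ft_force: [0.7, -1.1, -0.8]
grip_width: 0.0866
grip_force: 0.0
```

Emit:
move_arm([
  {"hand": 8.7,"travel": [1.7,-3.6,0],"twist": [0,0,0]},
  {"hand": 8.7,"travel": [1.7,-3.6,0],"twist": [0,0,0]},
  {"hand": 8.7,"travel": [1.7,-3.6,0],"twist": [0,0,0]},
  {"hand": 8.7,"travel": [1.7,-3.6,0],"twist": [0,0,0]},
  {"hand": 8.7,"travel": [1.7,-3.6,0],"twist": [0,0,0]},
])

```text
time: 2.38
position: [0.5735, 0.2353, 0.2666]
tool_rot: [1.0, 0.0, 0.0, 0.0]
ft_force: [1.7, -0.0, 0.3]
grip_width: 0.0869
grip_force: 0.0
```

Emit:
move_arm([
  {"hand": 8.7,"travel": [-0.35,0.43,3.0],"twist": [0,0,0]},
  {"hand": 8.7,"travel": [0,0,3.5],"twist": [0,0,0]},
  {"hand": 8.7,"travel": [0,0,3.5],"twist": [0,0,0]},
  {"hand": 8.7,"travel": [0,0,3.5],"twist": [0,0,0]},
  {"hand": 8.7,"travel": [0,0,1.5],"twist": [0,0,0]},
])

```text
time: 2.8
position: [0.5665, 0.2284, 0.1119]
tool_rot: [1.0, 0.0, -0.004, 0.001]
ft_force: [-0.5, -0.2, 0.2]
grip_width: 0.0871
grip_force: 0.0
```

Run:
```python
from h import *
S=robot.camera("scene");T=robot.camera("top")
a=crop(S["frame"][:,:,::-1],180,190,100,100,4);b=crop(T["frame"][:,:,::-1],130,130,100,100,4)
cv2.imwrite("pics/g1.png",np.hstack([a,b]));o=robot.get_obs();print(o["position"],o["ft_force"])
```

```text
[0.56685774 0.22836411 0.11287956] [-0.53108439 -0.06116426  1.06732073]
```

View pics/g1.png

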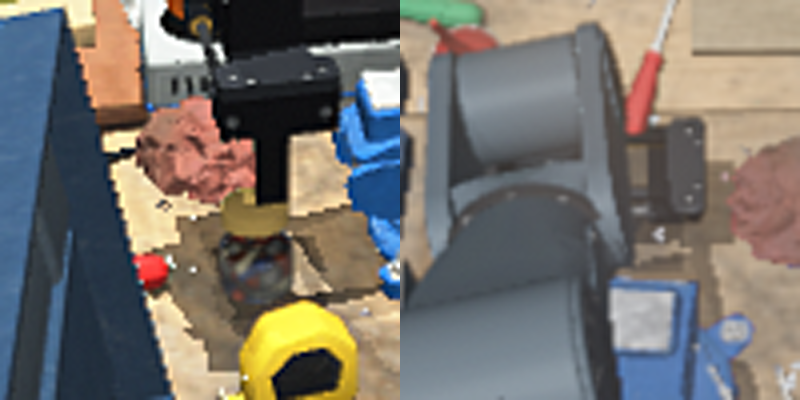

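The picture shows the jar between the open fingers and the near finger's tip at scene pixel ~(248,240). The tape is clear. I'll check the finger's pixel against where it should project.

Run:
```python
from h import *
S=robot.camera("scene");A=P(S);o=robot.get_obs();p=o["position"];print(p,o["tool_rot"],o["q"])
for dx in(-.0095,.0095):
  for dy in (.0435,.058): print(proj(A,np.array([[p[0]+dx,p[1]+dy,p[2]-.014]])))
print(proj(A,np.array([[.57,.231,.07]])))
```

```text
[0.5687168  0.22874867 0.11514621] [ 9.99998543e-01 -1.12035605e-04 -1.67270559e-03  3.21416588e-04] [2.00318194e-01 6.66607004e-01 1.56177521e+00 4.54626656e-05
 9.16616864e-01 1.77131087e+00]
[[250.03382288 237.20952007]]
[[251.07114397 240.13285542]]
[[242.88509112 238.02302452]]
[[243.83509957 240.96544484]]
[[243.5614513  239.50281976]]
```

Emit:
move_arm([
  {"hand": 8.7,"travel": [0.2,-0.2,3.0],"twist": [0,0,0]},
  {"hand": 8.7,"travel": [0,0,2.5],"twist": [0,0,0]},
  {"hand": 8.7,"travel": [0,0,1.5],"twist": [0,0,0]},
  {"hand": 8.7,"travel": [0,0,0.8],"twist": [0,0,0]},
  {"hand": 8.7,"travel": [0,0,0],"twist": [0,0,0]},
])

```text
time: 3.37
position: [0.5719, 0.2309, 0.0385]
tool_rot: [1.0, -0.0, 0.0, -0.0]
ft_force: [-0.5, 0.3, -0.0]
grip_width: 0.0871
grip_force: 0.0
```

Emit:
move_arm([
  {"hand": 6.0,"travel": [0,0,0],"twist": [0,0,0]},
  {"hand": 5.0,"travel": [0,0,0],"twist": [0,0,0]},
  {"hand": 4.0,"travel": [0,0,0],"twist": [0,0,0]},
  {"hand": 4.0,"travel": [0,0,0],"twist": [0,0,0]},
  {"hand": 4.0,"travel": [0,0,0],"twist": [0,0,0]},
], force=25)

```text
time: 3.78
position: [0.5721, 0.2311, 0.0395]
tool_rot: [1.0, -0.0, 0.001, -0.0]
ft_force: [-0.3, -0.4, -0.0]
grip_width: 0.0612
grip_force: 0.0
```

Emit:
move_arm([
  {"hand": 4.0,"travel": [0,0,0],"twist": [0,0,0]},
  {"hand": 4.0,"travel": [0,0,0],"twist": [0,0,0]},
  {"hand": 4.0,"travel": [0,0,0],"twist": [0,0,0]},
])

```text
time: 4.03
position: [0.5718, 0.2311, 0.039]
tool_rot: [1.0, -0.0, 0.0, -0.0]
ft_force: [-0.8, 0.9, 4.1]
grip_width: 0.0505
grip_force: 25.0
```

Emit:
move_arm([
  {"hand": 4.0,"travel": [0,0,-2.0],"twist": [0,0,0]},
  {"hand": 4.0,"travel": [0,0,-3.5],"twist": [0,0,0]},
  {"hand": 4.0,"travel": [0,0,-4.0],"twist": [0,0,0]},
  {"hand": 4.0,"travel": [0,0,-4.0],"twist": [0,0,0]},
  {"hand": 4.0,"travel": [0,0,-2.5],"twist": [0,0,0]},
])

```text
time: 4.45
position: [0.5727, 0.2311, 0.202]
tool_rot: [1.0, -0.0, 0.002, -0.0]
ft_force: [1.9, 0.2, -1.3]
grip_width: 0.0504
grip_force: 25.0
```

Emit:
move_arm([
  {"hand": 4.0,"travel": [0,2.0,0],"twist": [0,0,0]},
  {"hand": 4.0,"travel": [-0.3,3.0,0],"twist": [0,0,0]},
  {"hand": 4.0,"travel": [-0.3,3.5,0],"twist": [0,0,0]},
  {"hand": 4.0,"travel": [-0.3,3.5,0],"twist": [0,0,0]},
  {"hand": 4.0,"travel": [-0.3,3.5,0],"twist": [0,0,0]},
])

```text
time: 4.87
position: [0.5585, 0.0748, 0.1981]
tool_rot: [1.0, 0.0, -0.001, 0.0]
ft_force: [-0.3, 0.3, -1.7]
grip_width: 0.0504
grip_force: 25.0
```

Emit:
move_arm([
  {"hand": 4.0,"travel": [-0.2,3.5,0],"twist": [0,0,0]},
  {"hand": 4.0,"travel": [0,3.5,0],"twist": [0,0,0]},
  {"hand": 4.0,"travel": [0,3.0,0],"twist": [0,0,0]},
  {"hand": 4.0,"travel": [0,2.4,0],"twist": [0,0,0]},
  {"hand": 4.0,"travel": [0,1.0,0],"twist": [0,0,0]},
])

```text
time: 5.28
position: [0.5572, -0.0614, 0.1981]
tool_rot: [1.0, -0.002, -0.0, 0.001]
ft_force: [-0.2, -0.0, -2.0]
grip_width: 0.0505
grip_force: 25.0
```

Emit:
move_arm([
  {"hand": 4.0,"travel": [0,0,0],"twist": [0,0,0]},
  {"hand": 4.0,"travel": [0,0,0],"twist": [0,0,0]},
])

```text
time: 5.45
position: [0.557, -0.0577, 0.1981]
tool_rot: [1.0, -0.001, -0.001, -0.001]
ft_force: [-0.5, 0.6, -2.7]
grip_width: 0.0503
grip_force: 25.0
```

```bash
cat > v.py <<'E'
from h import *
import sys
S=robot.camera("scene");T=robot.camera("top");A,B=P(S),P(T);o=robot.get_obs();p=o["position"];print(p,o["ft_force"],o["grip_width"],o["tool_rot"])
h=float(sys.argv[2])  # TCP height on the jar
C=(.557,-.058)
out=[]
for c,Q,(x,y) in((S,A,(190,130)),(T,B,(220,140))):
    im=crop(c["frame"][:,:,::-1],x,y,100,100,4)
    for X,col in((circ(*p[:2],p[2]-h,.026),(255,255,0)),(circ(*p[:2],p[2]-h+.07,.024),(255,255,0)),(circ(*C,.106,.04),(255,0,255))): draw(im,Q,X,x,y,4,col)
    out.append(im)
cv2.imwrite(f"pics/{sys.argv[1]}.png",np.hstack(out))
E
python3 v.py v1 .039
```

```text
[ 0.55706538 -0.05649561  0.19824578] [-0.39509588 -0.41407721 -1.80412145] 0.05065478554312951 [ 9.99999589e-01  4.98753646e-04 -5.55795773e-04 -5.14284158e-04]
```

View pics/v1.png

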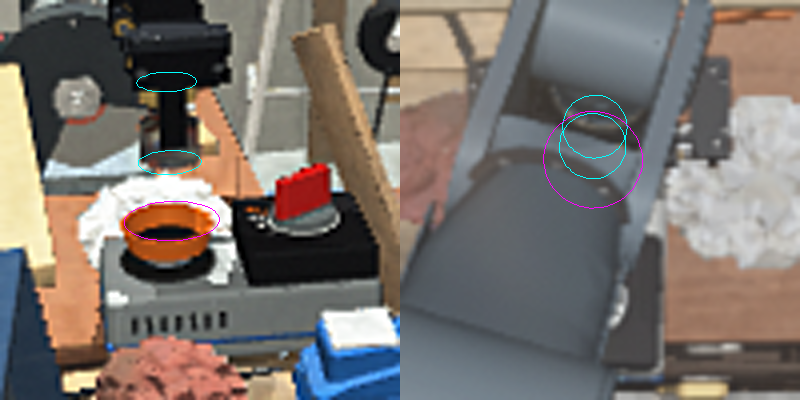

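The jar hangs upright above the cup, with its bottom at crop ~(170,170), cup at (169,220) and the axes aligned within about 1 mm. I'll lower it into the cup.

Emit:
move_arm([
  {"hand": 4.0,"travel": [0,0.1,2.5],"twist": [0,0,0]},
  {"hand": 4.0,"travel": [0,0,2.0],"twist": [0,0,0]},
  {"hand": 4.0,"travel": [0,0,1.0],"twist": [0,0,0]},
  {"hand": 4.0,"travel": [0,0,0.5],"twist": [0,0,0]},
  {"hand": 4.0,"travel": [0,0,0],"twist": [0,0,0]},
])

```text
time: 5.97
position: [0.5569, -0.0579, 0.1375]
tool_rot: [1.0, 0.001, -0.001, -0.0]
ft_force: [-0.5, -0.3, -2.2]
grip_width: 0.0505
grip_force: 25.0
```

Emit:
move_arm([
  {"hand": 4.0,"travel": [0,0,0.3],"twist": [0,0,0]},
  {"hand": 4.0,"travel": [0,0,0.3],"twist": [0,0,0]},
  {"hand": 4.0,"travel": [0,0,0.2],"twist": [0,0,0]},
  {"hand": 4.0,"travel": [0,0,0],"twist": [0,0,0]},
  {"hand": 4.0,"travel": [0,0,0],"twist": [0,0,0]},
])

```text
time: 6.38
position: [0.5577, -0.0592, 0.1309]
tool_rot: [1.0, -0.0, 0.0, 0.0]
ft_force: [0.4, 0.7, -2.1]
grip_width: 0.0506
grip_force: 25.0
```

```bash
python3 v.py v2 .039
```

```text
[ 0.55773384 -0.05924198  0.13089499] [ 0.71498109 -0.3689371  -1.89800858] 0.05067067483835831 [ 9.99999916e-01 -1.99802060e-04  3.42559021e-04  1.03618396e-04]
```

View pics/v2.png

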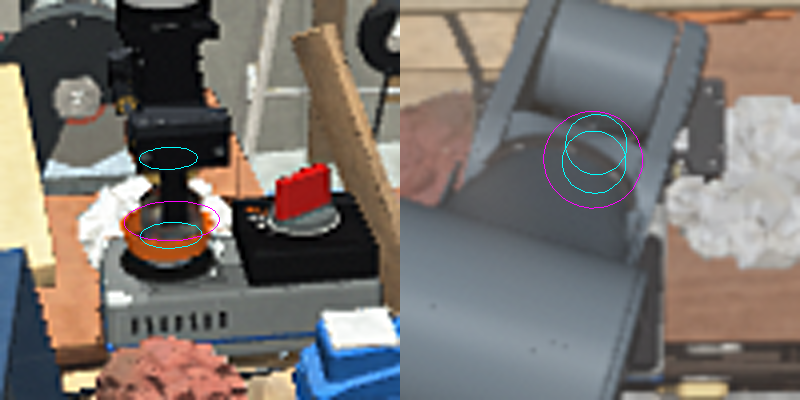

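The jar is inside the cup and centred, with no side force. Now I'll press it down.

Emit:
move_arm([
  {"hand": 4.0,"travel": [0,0,0.2],"twist": [0,0,0]},
  {"hand": 4.0,"travel": [0,0,0.2],"twist": [0,0,0]},
  {"hand": 4.0,"travel": [0,0,0.1],"twist": [0,0,0]},
  {"hand": 4.0,"travel": [0,0,0],"twist": [0,0,0]},
])

```text
time: 6.82
position: [0.558, -0.0593, 0.1264]
tool_rot: [1.0, -0.0, 0.001, 0.0]
ft_force: [-0.2, -0.0, 3.9]
grip_width: 0.0506
grip_force: 25.0
```

Emit:
move_arm([
  {"hand": 4.0,"travel": [0,0,0.2],"twist": [0,0,0]},
  {"hand": 4.0,"travel": [0,0,0.2],"twist": [0,0,0]},
  {"hand": 4.0,"travel": [0,0,0],"twist": [0,0,0]},
])

```text
time: 7.07
position: [0.5575, -0.0591, 0.1214]
tool_rot: [1.0, -0.0, 0.0, -0.0]
ft_force: [0.5, 1.0, -2.1]
grip_width: 0.0504
grip_force: 25.0
```

Emit:
move_arm([
  {"hand": 4.0,"travel": [0,0,0.2],"twist": [0,0,0]},
  {"hand": 4.0,"travel": [0,0,0.2],"twist": [0,0,0]},
  {"hand": 4.0,"travel": [0,0,0],"twist": [0,0,0]},
])

```text
time: 7.32
position: [0.5574, -0.059, 0.117]
tool_rot: [1.0, -0.0, -0.0, -0.0]
ft_force: [-0.7, 0.6, -2.0]
grip_width: 0.0504
grip_force: 25.0
```

Emit:
move_arm([
  {"hand": 4.0,"travel": [0,0,0.15],"twist": [0,0,0]},
  {"hand": 4.0,"travel": [0,0,0],"twist": [0,0,0]},
  {"hand": 4.0,"travel": [0,0,0],"twist": [0,0,0]},
  {"hand": 4.0,"travel": [0,0,0],"twist": [0,0,0]},
])

```text
time: 7.65
position: [0.5574, -0.0591, 0.1169]
tool_rot: [1.0, -0.0, -0.0, 0.0]
ft_force: [-1.5, 0.3, 6.0]
grip_width: 0.0503
grip_force: 25.0
```

Emit:
move_arm([
  {"hand": 4.0,"travel": [0,0,0.1],"twist": [0,0,0]},
  {"hand": 4.0,"travel": [0,0,0],"twist": [0,0,0]},
  {"hand": 4.0,"travel": [0,0,0],"twist": [0,0,0]},
])

```text
time: 7.9
position: [0.5575, -0.0591, 0.1168]
tool_rot: [1.0, -0.0, 0.0, 0.0]
ft_force: [-2.9, 0.0, 11.5]
grip_width: 0.0503
grip_force: 25.1
```

Emit:
move_arm([
  {"hand": 4.0,"travel": [0,0,-0.2],"twist": [0,0,0]},
  {"hand": 5.5,"travel": [0,0,0],"twist": [0,0,0]},
  {"hand": 7.0,"travel": [0,0,0],"twist": [0,0,0]},
  {"hand": 8.7,"travel": [0,0,0],"twist": [0,0,0]},
  {"hand": 8.7,"travel": [0,0,0],"twist": [0,0,0]},
])

```text
time: 8.32
position: [0.5575, -0.0591, 0.1167]
tool_rot: [1.0, -0.0, -0.0, -0.0]
ft_force: [0.2, 1.1, 0.9]
grip_width: 0.0675
grip_force: 0.0
```

Emit:
move_arm([
  {"hand": 8.7,"travel": [0,0,0],"twist": [0,0,0]},
  {"hand": 8.7,"travel": [0,0,0],"twist": [0,0,0]},
  {"hand": 8.7,"travel": [0,0,-1],"twist": [0,0,0]},
  {"hand": 8.7,"travel": [0,0,-3],"twist": [0,0,0]},
  {"hand": 8.7,"travel": [0,0,-4],"twist": [0,0,0]},
])

```text
time: 8.73
position: [0.5552, -0.0585, 0.1956]
tool_rot: [1.0, -0.0, -0.004, -0.001]
ft_force: [0.2, -0.6, 0.1]
grip_width: 0.0864
grip_force: 0.0
```

Emit:
move_arm([
  {"hand": 8.7,"travel": [0,0,-4],"twist": [0,0,0]},
  {"hand": 8.7,"travel": [0,4,-2],"twist": [0,0,0]},
  {"hand": 8.7,"travel": [0,4,0],"twist": [0,0,0]},
  {"hand": 8.7,"travel": [0,4,0],"twist": [0,0,0]},
  {"hand": 8.7,"travel": [0,4,0],"twist": [0,0,0]},
])

```text
time: 9.15
position: [0.5576, -0.2177, 0.2576]
tool_rot: [1.0, 0.0, 0.001, 0.001]
ft_force: [0.6, -0.3, -0.0]
grip_width: 0.0868
grip_force: 0.0
```

Emit:
move_arm([
  {"hand": 8.7,"travel": [0,4,0],"twist": [0,0,0]},
  {"hand": 8.7,"travel": [0,4,0],"twist": [0,0,0]},
  {"hand": 8.7,"travel": [0,4,0],"twist": [0,0,0]},
])

```text
time: 9.4
position: [0.5571, -0.3382, 0.2567]
tool_rot: [1.0, -0.0, 0.0, 0.0]
ft_force: [0.4, -0.8, 0.5]
grip_width: 0.0871
grip_force: 0.0
```

```bash
cat > w.py <<'E'
from h import *
import sys
S=robot.camera("scene");T=robot.camera("top");A,B=P(S),P(T)
out=[]
for c,Q,(x,y) in((S,A,(210,150)),(T,B,(230,150))):
    im=crop(c["frame"][:,:,::-1],x,y,80,80,5)
    for i in range(0,80,10): cv2.putText(im,str(x+i),(i*5,8),0,.3,(255,0,255),1);cv2.putText(im,str(y+i),(0,i*5+4),0,.3,(255,0,255),1)
    out.append(im)
cv2.imwrite("pics/w1.png",np.hstack(out))
E
python3 w.py
```

```text
(no output)
```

View pics/w1.png

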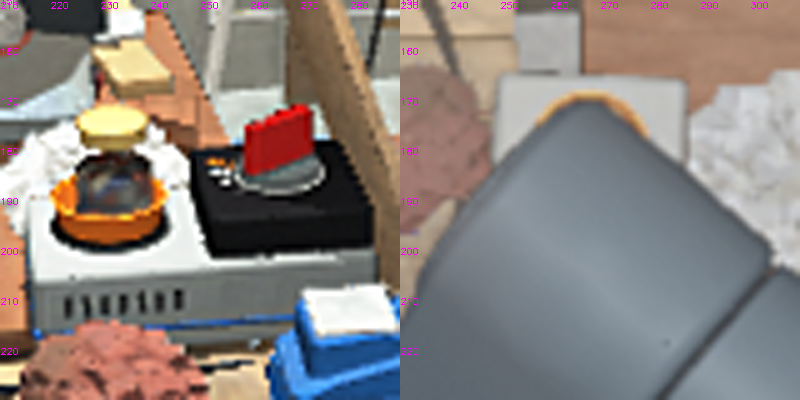

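The picture shows the jar upright in the lowered cup (lid at scene ~(232,175)) and the dial free (bar at scene ~(266,178)). Next I'll fit the dial bar's pose from its red silhouette in the two initial views.

Run:
```python
from h import *
from scipy.optimize import minimize
S=robot.camera("scene");T=robot.camera("top");
V=[]
for c,f,(x,y,w,h) in((S,"scene0",(250,165,35,30)),(T,"top0",(253,200,30,25))):
    im=cv2.imread(f"pics/{f}.png").astype(float)[y:y+h,x:x+w]
    b,g,r=im[...,0],im[...,1],im[...,2]
    red=np.clip((r-np.maximum(g,b)-15)/70,0,1); red[(r-g<30)|(g-b>45)]=0
    V.append((P(c),x,y,red)); print(f,red.sum().round(1),[np.where(red>.4)[k].min() for k in(0,1)],[np.where(red>.4)[k].max() for k in(0,1)])
def cost(p,used,full=False):
    X=[];ph=p[2]
    for a in(-.028,.028):
        for b in(-.007,.007):
            for z in(.112,.144): X.append([p[0]+a*np.cos(ph)-b*np.sin(ph),p[1]+a*np.sin(ph)+b*np.cos(ph),z+p[3]])
    e=0
    for Q,x,y,red in used:
        k=16;q=(proj(Q,np.array(X))-[x,y]+.5)*k-.5
        m=np.zeros((red.shape[0]*k,red.shape[1]*k),np.float32)
        cv2.fillConvexPoly(m,cv2.convexHull(np.round(q*8).astype(np.int32)),1.,shift=3)
        m=cv2.resize(m,red.shape[::-1],interpolation=cv2.INTER_AREA); e+=((cv2.GaussianBlur(m,(0,0),.5)-red)**2).sum()
    return e+ (p[3]/.004)**2*.3
for u,n in((V,"both"),(V[1:],"top"),(V[:1],"scene")):
    best=min((minimize(cost,[.443+dx,-.051,.53+d,0],args=(u,),method="Nelder-Mead",options=dict(initial_simplex=np.array([[.443+dx,-.051,.53+d,0],[.449+dx,-.051,.53+d,0],[.443+dx,-.045,.53+d,0],[.443+dx,-.051,.65+d,0],[.443+dx,-.051,.53+d,.003]]),xatol=1e-5,fatol=1e-4)) for d in(-.1,0,.1) for dx in(-.004,.004)),key=lambda r:r.fun)
    print(n,best.x.round(4),best.fun)
```

```text
scene0 183.4 [np.int64(3), np.int64(0)] [np.int64(19), np.int64(22)]
top0 82.5 [np.int64(4), np.int64(7)] [np.int64(21), np.int64(19)]
both [ 0.446  -0.0514  0.6021 -0.003 ] 42.39580359262595
top [ 0.4464 -0.0511  0.5465 -0.0014] 9.700684672856289
scene [ 0.4463 -0.0472  0.6765 -0.0012] 28.45518818158618
```

Emit:
move_arm([
  {"hand": 6,"travel": [-1.4,-3.6,0],"twist": [0,0,0]},
  {"hand": 6,"travel": [-1.4,-3.6,0],"twist": [0,0,0]},
  {"hand": 6,"travel": [-1.4,-3.6,0],"twist": [0,0,0]},
  {"hand": 6,"travel": [-1.4,-3.6,0],"twist": [0,0,0]},
  {"hand": 6,"travel": [-1.4,-3.6,0],"twist": [0,0,0]},
])

```text
time: 10.02
position: [0.4859, -0.1528, 0.256]
tool_rot: [1.0, 0.001, -0.0, -0.0]
ft_force: [-0.5, 0.0, 1.0]
grip_width: 0.0635
grip_force: 0.0
```

Emit:
move_arm([
  {"hand": 6,"travel": [-1.4,-3.6,0],"twist": [0,0,0]},
  {"hand": 6,"travel": [-1.4,-3.6,0],"twist": [0,0,0]},
  {"hand": 6,"travel": [-1.4,-3.6,0],"twist": [0,0,0]},
])

```text
time: 10.27
position: [0.4436, -0.045, 0.2561]
tool_rot: [1.0, 0.001, -0.0, -0.0]
ft_force: [1.0, -0.5, 0.9]
grip_width: 0.0605
grip_force: 0.0
```

Emit:
move_arm([
  {"hand": 6,"travel": [0,0,0.5],"twist": [0,0,-6.2]},
  {"hand": 6,"travel": [0,0,0.5],"twist": [0,0,-6.2]},
  {"hand": 6,"travel": [0,0,0.5],"twist": [0,0,-6.2]},
  {"hand": 6,"travel": [0,0,0.5],"twist": [0,0,-6.2]},
  {"hand": 6,"travel": [0,0,0.5],"twist": [0,0,-6.2]},
])

```text
time: 10.68
position: [0.4446, -0.0463, 0.2311]
tool_rot: [0.963, 0.271, 0.0, -0.0]
ft_force: [0.2, 0.1, 0.0]
grip_width: 0.0601
grip_force: 0.0
```

```bash
cat > d.py <<'E'
from h import *
from scipy.spatial.transform import Rotation as R
o=robot.get_obs();r=R.from_quat(o["tool_rot"]);p=np.array(o["position"])
M=r.as_matrix();print(p,"yaw",np.arctan2(M[1,0],M[0,0]),o["grip_width"],o["grip_force"],o["ft_force"],o["moment"],o["q"])
print("cm in tool axes to dial",100*M.T@(np.array([.4445,-.051,.131])-p))
E
python3 d.py
```

```text
[ 0.44462539 -0.04633673  0.2310627 ] yaw 0.5489366251381442 0.060117202006697505 0.0 [0.15423692 0.13790017 0.02871543] [ 0.05672529 -0.06698282  0.04805488] [-3.55015204e-01  2.97457726e-01  1.86760972e+00  4.41495163e-04
  9.76497244e-01  6.66597266e-01]
cm in tool axes to dial [-0.25706661  0.39331563 10.0061125 ]
```

Emit:
move_arm([
  {"hand": 6,"travel": [-0.2,0.4,2.5],"twist": [0,0,0]},
  {"hand": 6,"travel": [0,0,3.0],"twist": [0,0,0]},
  {"hand": 6,"travel": [0,0,2.0],"twist": [0,0,0]},
  {"hand": 6,"travel": [0,0,1.5],"twist": [0,0,0]},
  {"hand": 6,"travel": [0,0,0.9],"twist": [0,0,0]},
])

```text
time: 11.1
position: [0.4442, -0.0508, 0.1306]
tool_rot: [0.963, 0.268, -0.001, -0.001]
ft_force: [0.7, 0.3, 0.7]
grip_width: 0.06
grip_force: 0.0
```

Emit:
move_arm([
  {"hand": 5,"travel": [0,0,0],"twist": [0,0,0]},
  {"hand": 3,"travel": [0,0,0],"twist": [0,0,0]},
  {"hand": 2,"travel": [0,0,0],"twist": [0,0,0]},
  {"hand": 2,"travel": [0,0,0],"twist": [0,0,0]},
  {"hand": 2,"travel": [0,0,0],"twist": [0,0,0]},
], force=10)

```text
time: 11.52
position: [0.4463, -0.0527, 0.1326]
tool_rot: [0.964, 0.267, 0.001, 0.001]
ft_force: [-1.1, -0.1, -0.3]
grip_width: 0.0344
grip_force: 0.0
```

```bash
python3 d.py
python3 - <<'E'
from h import *
S=robot.camera("scene");T=robot.camera("top")
cv2.imwrite("pics/d1.png",np.hstack([crop(c["frame"][:,:,::-1],x,y,80,80,5) for c,x,y in((S,210,140),(T,230,150))]))
E
```

```text
[ 0.44633411 -0.05271208  0.13258425] yaw 0.5412540991285273 0.034433308734237666 0.0 [-1.13686306 -0.06076805 -0.2649522 ] [ 0.01386897 -0.00603428  0.02994064] [-3.67151428e-01  4.75785535e-01  1.96431376e+00  8.66608895e-05
  6.99589987e-01  6.62325439e-01]
cm in tool axes to dial [-0.06917878 -0.24146289  0.15798708]
```

View pics/d1.png

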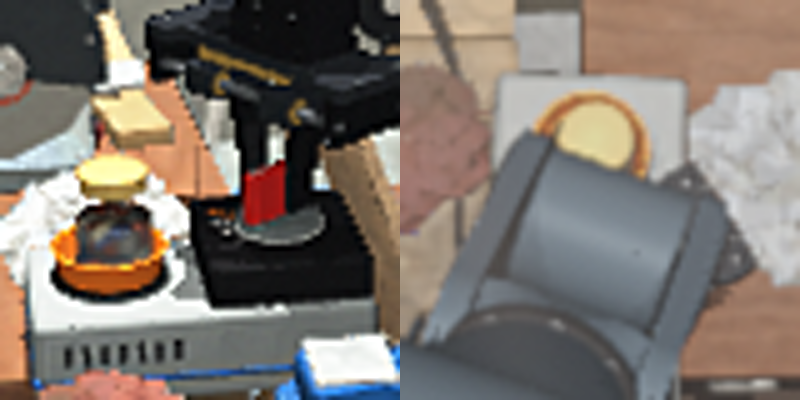

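The fingers straddle the red bar (scene crop ~(265,190)) above the disc, and the jar and cradle are undisturbed. I'll finish closing, 2 mm lower, with a firmer grip.

Emit:
move_arm([
  {"hand": 1.0,"travel": [0,0,0.1],"twist": [0,0,0]},
  {"hand": 1.0,"travel": [0,0,0],"twist": [0,0,0]},
  {"hand": 1.0,"travel": [0,0,0],"twist": [0,0,0]},
  {"hand": 1.0,"travel": [0,0,0],"twist": [0,0,0]},
  {"hand": 1.0,"travel": [0,0,0],"twist": [0,0,0]},
])

```text
time: 12.03
position: [0.4447, -0.0515, 0.1307]
tool_rot: [0.964, 0.267, -0.001, -0.002]
ft_force: [0.1, 5.4, 3.5]
grip_width: 0.0139
grip_force: 10.0
```

Emit:
move_arm([
  {"hand": 1.0,"travel": [0,0,0],"twist": [0,0,0]},
  {"hand": 1.0,"travel": [0,0,0],"twist": [0,0,0]},
  {"hand": 1.0,"travel": [0,0,0],"twist": [0,0,0]},
], force=35)

```text
time: 12.28
position: [0.4447, -0.0515, 0.1307]
tool_rot: [0.964, 0.267, -0.001, -0.001]
ft_force: [-1.6, 4.4, 3.4]
grip_width: 0.014
grip_force: 35.0
```

```bash
python3 d.py
```

```text
[ 0.44472667 -0.05145858  0.13065907] yaw 0.5402824252970768 0.01401013042067273 35.00079086981714 [-1.58115156  4.40984152  3.41919196] [0.80505411 0.10582628 0.12973614] [-0.36673432  0.47922303  1.96693962  0.0022856   0.69845196  0.66202812]
cm in tool axes to dial [ 0.00412614 -0.05109693 -0.03392867]
```

Emit:
move_arm([
  {"hand": 1.0,"travel": [0,-0.1,0],"twist": [0,0,0]},
  {"hand": 1.0,"travel": [0,0,0],"twist": [0,0,4]},
  {"hand": 1.0,"travel": [0,0,0],"twist": [0,0,5]},
  {"hand": 1.0,"travel": [0,0,0],"twist": [0,0,5]},
  {"hand": 1.0,"travel": [0,0,0],"twist": [0,0,5]},
])

```text
time: 12.7
position: [0.4446, -0.051, 0.1307]
tool_rot: [0.995, 0.102, -0.001, -0.001]
ft_force: [-0.2, 5.2, 2.4]
grip_width: 0.0142
grip_force: 35.0
```

Emit:
move_arm([
  {"hand": 1.0,"travel": [0,0,0],"twist": [0,0,5]},
  {"hand": 1.0,"travel": [0,0,0],"twist": [0,0,5]},
  {"hand": 1.0,"travel": [0,0,0],"twist": [0,0,5]},
  {"hand": 1.0,"travel": [0,0,0],"twist": [0,0,5]},
  {"hand": 1.0,"travel": [0,0,0],"twist": [0,0,5]},
])

```text
time: 13.12
position: [0.4445, -0.0504, 0.1307]
tool_rot: [0.993, -0.116, -0.001, -0.001]
ft_force: [0.1, 7.9, 3.5]
grip_width: 0.0137
grip_force: 35.0
```

```bash
python3 d.py
```

```text
[ 0.44453807 -0.0503811   0.13066084] yaw -0.23222227843346815 0.013747614553633386 34.995977729558945 [0.09126945 7.91063208 3.4911058 ] [ 1.36448305 -0.00703868  0.16687567] [-0.36496993  0.47876677  1.96814188  0.00321873  0.69718503  1.43558106]
cm in tool axes to dial [ 0.01046358  0.06102416 -0.03408485]
```

Emit:
move_arm([
  {"hand": 1.0,"travel": [0,-0.1,0],"twist": [0,0,5]},
  {"hand": 1.0,"travel": [0,0,0],"twist": [0,0,5]},
  {"hand": 1.0,"travel": [0,0,0],"twist": [0,0,5]},
  {"hand": 1.0,"travel": [0,0,0],"twist": [0,0,5]},
  {"hand": 1.0,"travel": [0,0,0],"twist": [0,0,5]},
])

```text
time: 13.53
position: [0.4448, -0.0498, 0.1307]
tool_rot: [0.945, -0.328, -0.001, -0.001]
ft_force: [-0.2, 5.6, 3.2]
grip_width: 0.0138
grip_force: 35.0
```

Emit:
move_arm([
  {"hand": 1.0,"travel": [0,0,0],"twist": [0,0,2]},
  {"hand": 1.0,"travel": [0,0,0],"twist": [0,0,0]},
  {"hand": 1.0,"travel": [0,0,0],"twist": [0,0,0]},
  {"hand": 1.0,"travel": [0,0,0],"twist": [0,0,0]},
  {"hand": 1.0,"travel": [0,0,0],"twist": [0,0,0]},
])

```text
time: 13.95
position: [0.4448, -0.0497, 0.1307]
tool_rot: [0.94, -0.342, -0.001, -0.001]
ft_force: [0.3, 6.5, 3.9]
grip_width: 0.0135
grip_force: 35.0
```

```bash
python3 d.py
python3 - <<'E'
from h import *
S=robot.camera("scene");T=robot.camera("top")
cv2.imwrite("pics/e1.png",np.hstack([crop(c["frame"][:,:,::-1],x,y,50,50,8) for c,x,y in((S,230,160),(T,245,160))]))
E
```

```text
[ 0.44483996 -0.04971686  0.13067086] yaw -0.6987579408503515 0.013544043624085303 35.000772681087255 [0.26365562 6.46369234 3.85441812] [1.15930823 0.03274567 0.16147192] [-0.36293399  0.47888743  1.96775613  0.00239538  0.69706943  1.90478299]
cm in tool axes to dial [ 0.05642858  0.12008587 -0.03314594]
```

View pics/e1.png

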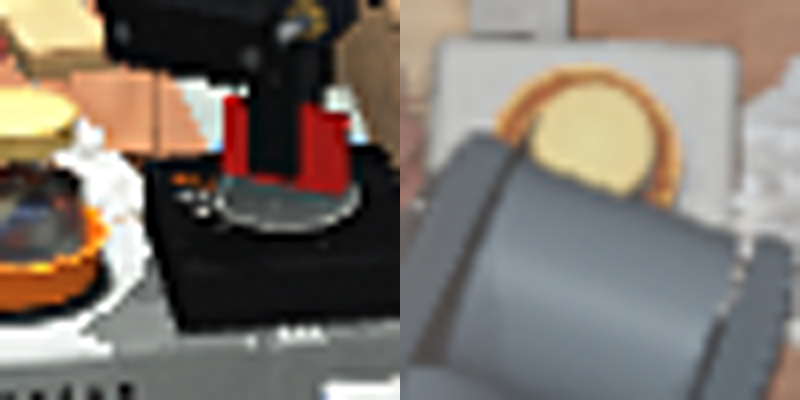

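The picture shows the red bar turned toward the three orange dots and held by the fingers, with the jar upright in the cup. I'll check the dial angle from the bar's top corners, scene px ~(257.6,171.6) and (273.2,173.9).

```bash
python3 - <<'E'
from h import *
A=P(robot.camera("scene"))
for ph in(-.56,-.62,-.68,-.74):
    X=[[.4445+a*np.cos(ph)-b*np.sin(ph),-.051+a*np.sin(ph)+b*np.cos(ph),.144] for a in(.028,-.028) for b in(.007,)]
    q=proj(A,np.array(X));print(ph,q.round(1).tolist(),(q[1]-q[0]).round(2))
E
python3 d.py
```

```text
-0.56 [[257.1, 171.8], [272.9, 173.9]] [15.86  2.14]
-0.62 [[257.1, 171.6], [272.6, 174.1]] [15.49  2.51]
-0.68 [[257.2, 171.4], [272.3, 174.2]] [15.06  2.86]
-0.74 [[257.4, 171.2], [272.0, 174.4]] [14.59  3.2 ]
[ 0.44485958 -0.04973957  0.1306768 ] yaw -0.6987785762325833 0.01360673866721656 35.00065952539444 [-0.47515791  5.74897416  3.3393631 ] [1.09126486 0.05897238 0.16300084] [-0.36296994  0.47887853  1.96774317  0.00240261  0.69702654  1.90476212]
cm in tool axes to dial [ 0.05347151  0.11960856 -0.03254408]
```

```bash
python3 -c "
from rig import robot
print(robot.hand_in())"
```

```text
the job is handed in; nothing more can be done
None
```

I've handed the job in: the tan-lidded jar stands upright in the cradle, which is pressed fully down, and the gripper is holding the dial at about the third notch, roughly 1.15–1.24 rad by my estimate; the hand-in gave no verdict.

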